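# Load a pasted circuit board onto the printer's support rails with a lifting paddle

## Robot

A 6-joint arm with a two-finger parallel gripper is mounted at the origin on the work surface. World frame = base frame: x ahead of the robot, y to its left, z up, the work surface at z = 0. Lengths are in m, angles in rad, forces in N, time in s.
With the tool pointing down it reaches from about 0.325 to 0.9 m from the base axis. Payload 6.1 kg.
Tool frame: the origin (TCP) lies midway between the tips of the shut fingers; the grasp point (between the pads) lies 19 mm behind it; x points along the fingers, y is the direction in which the jaws open and shut, and the axes are right-handed (so a half turn about x gives the same grasp; the last joint's range is limited). The gripper opens to 85 mm and grips with 20 to 120 N. Pads are 22 mm wide; open, the fingers measure 114 mm over their backs; the gripper's body (76 mm by 85 mm) begins 54 mm behind the grasp point. The pads swing forward as they close: fully open they stand 13 mm farther back than shut.
Start: joints at [1.081, 0.22, 1.526, -0, 1.395, -0.126], TCP at [0.222, 0.584, 0.231] pointing down, gripper open.
Joint ranges: [-2.98, 2.98], [-0.91, 2.08], [0.09, 2.57], [-1.24, 4.39], [0.2, 2.65], [-2.68, 2.68]. Speed limits (rad/s): [2.57, 2.57, 3.01, 3.14, 3.14, 3.14].

## Interface

Orientations are given as [roll, pitch, yaw] about the fixed x, y, z axes, in that order (R = Rz(yaw) Ry(pitch) Rx(roll)).
In Python, from plant import movep, move_l, set_joints, gripper_to, hold, inverse_kinematics, observe, get_image, get_calibration, Unreachable, job_done gives the robot as it stands. Calls block until the motion is done:
- movep(position, orientation): joint-space move of the TCP to a pose.
- move_l(position, feed=0.15, rotation=None, max_force=None): straight line of the TCP; rotation=None keeps the orientation; feed is the mean speed in m/s. With max_force (N) it stops when the force on the tool has changed by that much, and returns True; else False.
- set_joints(angles): joint-space move.
- gripper_to(opening, f_grip=None): finger opening in m; f_grip is the grip in N (None keeps the last); returns when the fingers have stopped.
- hold(seconds).
- inverse_kinematics(position, orientation): joint angles nearest the present ones, or None.
- observe(): the state.
- get_image(name): name is "scene" or "top" or "wrist"; returns (picture, depth): 480x640x3 uint8, red, green, blue; 480x640 float32, m along the optical axis (not along the pixel's ray), 0 where there is no reading.
- get_calibration(name): a dict with "intrinsics" (3x3 intrinsics, pixels), "dist_coeffs" ([k1, k2, p1, p2, k3] as OpenCV has them; the pictures are not rectified), "world_from_camera" (4x4, takes a point from camera to world coordinates). Camera axes: x right, y down, z forward; pixel columns grow to the right and rows downward; lengths in m; the calibration is good to about 2 mm. A picture is of the moment at which its call begins: read the wrist's pose just before it. get_calibration takes no time and is no camera call; for the wrist camera it gives the pose at the moment of the call.
A pose or a line that the arm cannot do raises Unreachable and nothing moves.
- job_done(): hands the job in, once; it reports no verdict.
The state is a dict: "time_s": time; "q": joint angles; "joint_velocities": joint speeds; "joint_torque": joint torques, N m; "eef_pos": TCP position; "tcp_rot": TCP orientation; "ft_force": force on the tool from outside, world axes, zero at the start; "torque": the same for the moment, N m; "opening": finger opening in m.
Only numpy, scipy, OpenCV 4.12 (cv2) and the standard library are available. Lean on these libraries where they do the work, as an engineer would, in place of code of your own. Each camera call takes 0.05 s, during which the arm holds its last target.

## Task

The rectangular circuit board, wet with solder paste and not to be touched with the gripper, lies loose on a flat paddle. Lift that paddle by its grip, carry the board level to the pair of support rails and lower it between them until the board rests flat, square and centred across both rails. Then draw the paddle out below it, lay it flat on the bench clear of the rails and let go; leave the round board where it is.

Things in the scene. Friction and masses are not known exactly. Their poses are not given: they have to be found in the camera images.
- paddle: Paddle under the rectangular board, flat on the bench (a like one bears the round board): dark steel blade 170 x 44 x 4 mm with upright rubber grip 60 mm long (x), 18 mm thick (y), 4 to 50 mm above the blade's underside. About 200 g. Origin: blade's underside below the grip's middle. x: along the blade to its free end, 140 mm away (rear end 30 mm behind); z up. Board's middle near x = 110 mm.
- board: Rectangular green circuit board, 70 (x) by 110 (y) by 4 mm, about 50 g, with flat parts up to 2 mm high on top. It starts on the paddle's blade, its long side across the blade, overhanging it about 33 mm on each side. Origin: middle of its underside; z up.
- rails: Fixed rails 80 mm long along x on a dark base plate 80 x 148 x 6 mm. Channel between them 70 mm wide, open at both ends, floor at 6 mm. Ledges at 36 mm, 35 to 68 mm either side of the middle, carry the board (its y along y); 6 mm wide lips outside rise to 42 mm. Blade goes down the channel, out along -x. Origin: plate's underside middle, on the bench. +x points roughly to the robot's left; z up.
- round_board: Bystander: round green circuit board, 70 mm in diameter, 4 mm thick, lying on the other, identical paddle. Origin: middle of its underside. To be left alone.
Mind the look-alikes: they are no part of the job. Leave any brown or orange look-alike of the board alone.

How it is judged:
By the outcome, as a careful person would: the job done as asked, in the order asked, and still so for the second after the job is handed in, with the robot touching nothing.
It also fails if it takes over 50 s, if anything falls off the work surface, if the arm or the gripper's body presses on something with over 40 N, if the wrist force passes 120 N, or if a joint passes its speed limit or range.

## Working session

There is one attempt and no reset: what is moved stays moved. The work goes in short steps, each a Python script; the robot and the scene stay as the last script left them, time stands still between calls to the robot, and variables do not carry over. Pictures are saved under pics/ and viewed, and the job is handed in when it is done.

```bash
ls; mkdir -p pics; python3 - <<'E'
from plant import *
import cv2, numpy as np
print(observe())
for n in ["scene","top","wrist"]:
    im,d=get_image(n); c=get_calibration(n)
    np.savez(f"{n}0.npz",im=im,d=d,**{k:np.array(v) for k,v in c.items()})
    cv2.imwrite(f"pics/{n}0.png",im[:,:,::-1])
    print(n,c)
E
```

```text
pics
{'time_s': 0.0, 'q': array([ 1.08091448e+00,  2.21259105e-01,  1.52761860e+00, -1.60536795e-06,
        1.39467809e+00, -1.26093779e-01]), 'joint_velocities': array([ 1.15182363e-03, -3.83258038e-04,  2.83643456e-03,  5.24198098e-05,
        6.96327745e-04,  8.70449135e-04]), 'joint_torque': array([-1.20024652e-03, -4.96888876e+01, -3.89399421e+01, -3.37962238e-04,
        1.09974176e-02, -2.39058130e-05]), 'eef_pos': array([0.22209977, 0.58356029, 0.23017484]), 'tcp_rot': array([-1.69608528,  1.56883319, -2.05987307]), 'ft_force': array([-0.352258  , -0.4503456 ,  0.63660338]), 'torque': array([-0.05759323,  0.06629475, -0.04887339]), 'opening': 0.08523533759117169}
scene {'intrinsics': array([[539.01268647,   0.        , 319.58144433],
       [  0.        , 539.01268647, 239.20026063],
       [  0.        ,   0.        ,   1.        ]]), 'dist_coeffs': array([-0.03252819,  0.        ,  0.        ,  0.        ,  0.        ]), 'world_from_camera': array([[ 0.5753981 ,  0.53306078, -0.62029287,  1.17018462],
       [ 0.81766413, -0.39208718,  0.4215365 , -0.45503603],
       [-0.
[... 666 characters left out ...]
00000e+00,  0.00000000e+00,  0.00000000e+00,
         1.00000000e+00]])}
wrist {'intrinsics': array([[390.06679018,   0.        , 316.74466932],
       [  0.        , 390.06679018, 241.7649629 ],
       [  0.        ,   0.        ,   1.        ]]), 'dist_coeffs': array([-0.05030475,  0.        ,  0.        ,  0.        ,  0.        ]), 'world_from_camera': array([[ 3.53858273e-01,  8.90716056e-01,  2.85323028e-01,
         1.48227339e-01],
       [ 9.35298599e-01, -3.36689293e-01, -1.08889169e-01,
         6.13656994e-01],
       [-9.24122915e-04,  3.05393562e-01, -9.52225771e-01,
         3.73119154e-01],
       [ 0.00000000e+00,  0.00000000e+00,  0.00000000e+00,
         1.00000000e+00]])}
```

View pics/top0.png

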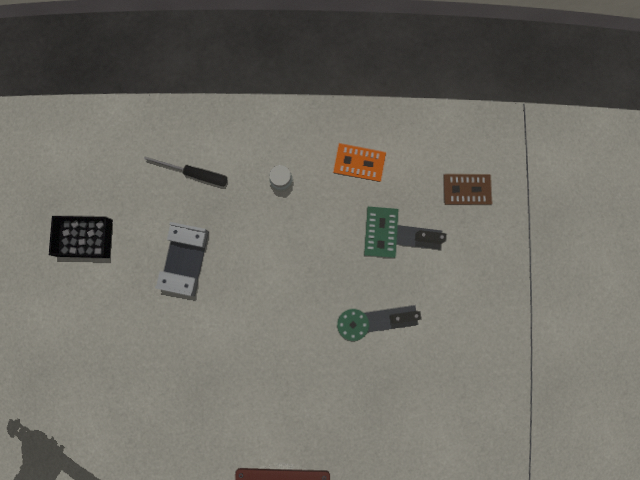

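View pics/scene0.png

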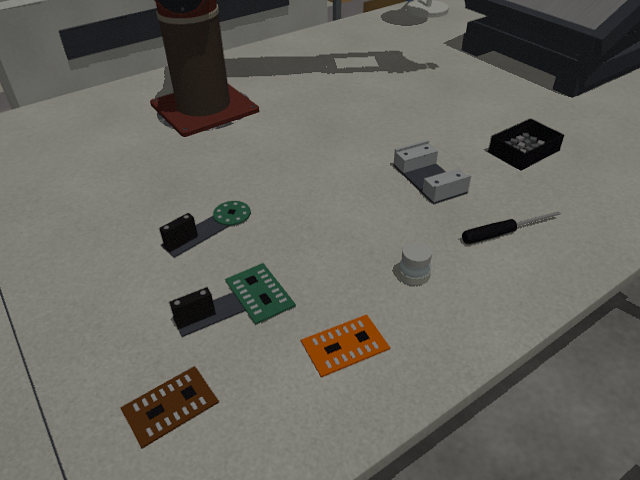

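View pics/wrist0.png

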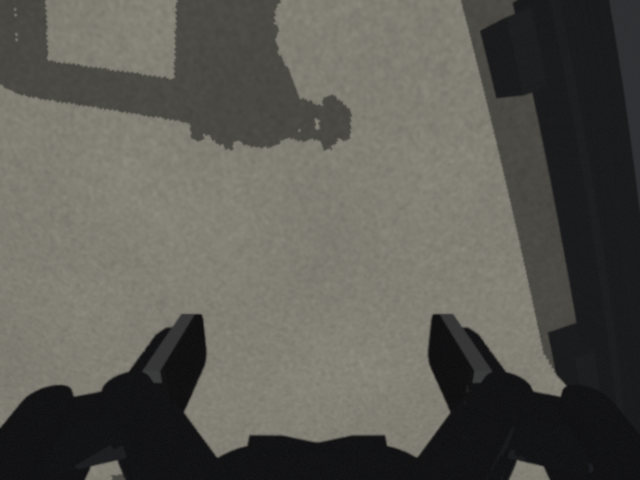

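```bash
cat > h.py <<'E'
import numpy as np, cv2
from plant import *
def snap(n,tag=None):
    c=get_calibration(n); im,d=get_image(n)
    if tag: cv2.imwrite(f"pics/{tag}.png",im[:,:,::-1]); np.savez(f"{tag}.npz",im=im,d=d,**{k:np.array(v) for k,v in c.items()})
    return im,d,c
def load(tag):
    z=np.load(f"{tag}.npz"); return z['im'],z['d'],z
def rays(c,uv):
    p=cv2.undistortPoints(np.asarray(uv,float).reshape(-1,1,2),c['intrinsics'],c['dist_coeffs']).reshape(-1,2)
    return np.c_[p,np.ones(len(p))]
def cloud(d,c):
    v,u=np.mgrid[0:480,0:640]
    r=rays(c,np.c_[u.ravel(),v.ravel()]).reshape(480,640,3)
    T=c['world_from_camera']
    P=(r*d[...,None])@T[:3,:3].T+T[:3,3]; P[d<=0]=np.nan
    return P
def atz(c,uv,z):
    T=c['world_from_camera']; r=rays(c,uv)@T[:3,:3].T
    s=(z-T[2,3])/r[:,2]; return T[:3,3]+r*s[:,None]
def project(c,P):
    Ti=np.linalg.inv(c['world_from_camera'])
    rv,_=cv2.Rodrigues(Ti[:3,:3]); return cv2.projectPoints(np.asarray(P,float),rv,Ti[:3,3],c['intrinsics'],c['dist_coeffs'])[0].reshape(-1,2)
def rect(mask,P):
    """mask->component pts->minAreaRect in world xy"""
    xy=P[mask][:,:2]; xy=xy[~np.isnan(xy).any(1)]
    return cv2.minAreaRect((xy*1000).astype(np.float32)), np.nanmedian(P[mask][:,2])
E
python3 - <<'E'
from h import *
im,d,c=load('top0'); P=cloud(d,c)
for n,u in dict(board=(381,232),rnd=(352,325),grip=(428,238),blade=(406,238),bench=(470,260),ledgeT=(187,236),ledgeB=(178,285),chan=(183,261),cup=(280,175)).items():
    print(n,P[u[1],u[0]].round(4), atz(c,[u],P[u[1],u[0]][2])[0].round(4))
cr=np.hstack([cv2.resize(im[195:275,355:455],None,fx=5,fy=5,interpolation=2)[:400,:500], cv2.resize(im[215:305,150:216],None,fx=4.44,fy=4.44,interpolation=2)[:400,:290]])
cv2.imwrite('pics/crop0.png',cr[:,:,::-1])
E
```

```text
board [ 0.6245 -0.2071  0.0096] [ 0.6245 -0.2071  0.0096]
rnd [ 0.4185 -0.1458  0.0065] [ 0.4185 -0.1458  0.0065]
grip [ 0.6087 -0.3049  0.0457] [ 0.6087 -0.3049  0.0457]
blade [ 0.6134 -0.2645  0.0015] [ 0.6134 -0.2645  0.0015]
bench [ 0.5667 -0.41    0.0016] [ 0.5667 -0.41    0.0016]
ledgeT [0.6032 0.2189 0.0339] [0.6032 0.2189 0.0339]
ledgeB [0.4955 0.231  0.0442] [0.4955 0.231  0.0442]
chan [0.5506 0.2325 0.0035] [0.5506 0.2325 0.0035]
cup [0.7381 0.0179 0.0546] [0.7381 0.0179 0.0546]
```

View pics/crop0.png

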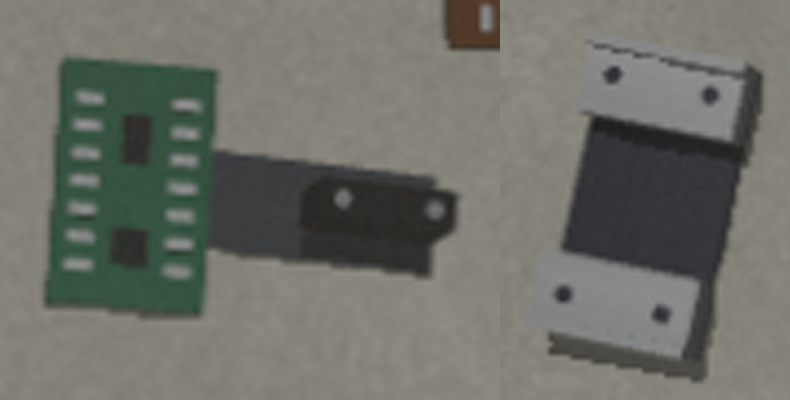

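```bash
cat >> h.py <<'E'
from scipy.spatial.transform import Rotation as Ro
def rpy(yaw,flip=False):
    """tool down, with tool z along direction (yaw) of paddle x (or opposite if flip)"""
    s=-1 if flip else 1
    z=s*np.array([np.cos(yaw),np.sin(yaw),0]); x=np.array([0,0,-1.]); y=np.cross(z,x)
    return Ro.from_matrix(np.c_[x,y,z]).as_euler('xyz')
E
python3 - <<'E'
from h import *
o=observe(); R=Ro.from_euler('xyz',o['tcp_rot']).as_matrix()
c=get_calibration('wrist')['world_from_camera']
print(R.round(3), R.T@(c[:3,3]-o['eef_pos']), (R.T@c[:3,:3]).round(3))
im,d,c=load('top0'); P=cloud(d,c)
# board rect
hsv=cv2.cvtColor(im,cv2.COLOR_RGB2HSV); 
g=(hsv[...,0]>60)&(hsv[...,0]<90)&(hsv[...,1]>80)
n,l,s,_=cv2.connectedComponentsWithStats(g.astype(np.uint8)); print(s[1:][s[1:,4]>50])
for i in range(1,n):
    if s[i,4]>300:
        ys,xs=np.where(l==i); q=atz(c,np.c_[xs,ys],0.008)
        print(cv2.minAreaRect((q[:,:2]*1000).astype(np.float32)))
for yaw in (1.65,1.50,1.3):
  for f in (False,True):
    print(yaw,f,[inverse_kinematics(p,rpy(yaw,f)) for p in ([.609,-.305,.014],[.53,.12,.05],[.55,.0,.014],[.6,-.3,.2])])
E
```

```text
[[-0.001  0.356  0.935]
 [-0.001  0.935 -0.356]
 [-1.    -0.002 -0.   ]] [-0.14269807  0.00150463 -0.07978047] [[-0.001 -0.306  0.952]
 [ 1.     0.002  0.001]
 [-0.002  0.952  0.306]]
[[365 207  33  50 924]
 [338 310  31  30 531]]
((626.1737060546875, -207.65780639648438), (67.3127212524414, 107.32798767089844), 86.61846160888672)
((419.74542236328125, -147.859130859375), (63.026004791259766, 65.59445190429688), 1.0391926765441895)
1.65 False [array([-0.57996235,  0.5693997 ,  1.50423786,  0.        ,  1.06795509,
        2.48242663]), None, None, array([-0.58108734,  0.34959216,  1.4283108 ,  0.        ,  1.3636897 ,
        2.48130164])]
1.65 True [array([-0.57996235,  0.5693997 ,  1.50423786,  0.        ,  1.06795509,
       -0.65916603]), array([ 7.75109927e-02,  2.34445727e-01,  1.87861918e+00, -4.44089210e-16,
        1.02852775e+00, -1.69268050e-03]), array([-1.43400055e-01,  3.07173751e-01,  1.87082034e+00, -4.44089210e-16,
        9.63598560e-01, -2.22603729e-01]), array([-0.58108734,  0.34959216,  1.4283108 ,  0.        ,  1.3636897 ,
       -0.66029101])]
1.5 False [array(
[... 526 characters left out ...]
e-02]), array([-0.58108734,  0.34959216,  1.4283108 ,  0.        ,  1.3636897 ,
       -0.51029101])]
1.3 False [None, None, None, None]
1.3 True [array([-0.57996235,  0.5693997 ,  1.50423786,  0.        ,  1.06795509,
       -0.30916603]), array([ 7.75109927e-02,  2.34445727e-01,  1.87861918e+00, -4.44089210e-16,
        1.02852775e+00,  3.48307319e-01]), array([-1.43400055e-01,  3.07173751e-01,  1.87082034e+00, -4.44089210e-16,
        9.63598560e-01,  1.27396271e-01]), array([-0.58108734,  0.34959216,  1.4283108 ,  0.        ,  1.3636897 ,
       -0.31029101])]<sys>:0: UserWarning: Gimbal lock detected. Setting third angle to zero since it is not possible to uniquely determine all angles.
```

```bash
python3 - 2>/dev/null <<'E'
from h import *
y=1.38; px=np.array([np.cos(y),np.sin(y)])
t=np.array([.55,.232])-0.05*px
movep([*t,.22],rpy(y,True)); hold(0.3)
snap('wrist','w_rails')
y=1.47; px=np.array([np.cos(y),np.sin(y)])
t=np.array([.612,-.27])-0.05*px
movep([*t,.25],rpy(y,True)); hold(0.3)
snap('wrist','w_pad'); print(observe()['time_s'])
E
```

```text
4.55
```

View pics/w_rails.png

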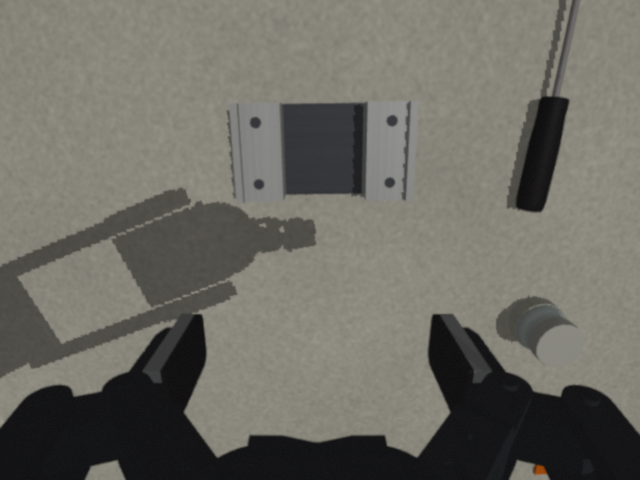

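View pics/w_pad.png

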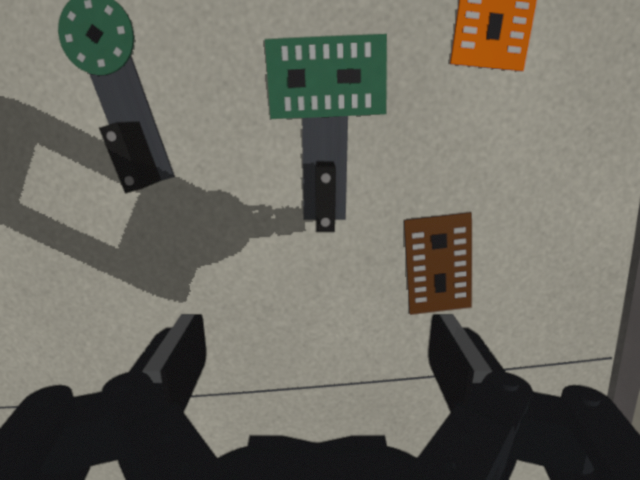

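View crops.

```bash
python3 - 2>/dev/null <<'E'
from h import *
im,d,c=load('w_rails')
cv2.imwrite('pics/cr1.png',cv2.resize(im[85:215,220:430],None,fx=3.8,fy=3.8,interpolation=cv2.INTER_CUBIC)[:,:,::-1])
P=cloud(d,c); 
m=np.zeros((480,640),bool); m[85:215,220:430]=1
m1=m&(P[...,2]>0.025)&(P[...,2]<.06)
n,l,s,ce=cv2.connectedComponentsWithStats(m1.astype(np.uint8))
for i in range(1,n):
    if s[i,4]>100: print(s[i],rect(l==i,P))
print(rect(m1,P))
for u in [(270,150),(380,150),(235,150),(412,150),(325,150),(325,250)]: print(u,P[u[1],u[0]].round(4))
im,d,c=load('w_pad'); P=cloud(d,c)
cv2.imwrite('pics/cr2.png',cv2.resize(im[25:240,250:400],None,fx=2.7,fy=2.7,interpolation=cv2.INTER_CUBIC)[:,:,::-1])
for u in [(325,90),(290,100),(325,200),(308,150),(340,150),(380,170)]: print(u,P[u[1],u[0]].round(4))
E
```

```text
[ 364  101   54  100 5008] (((608.1915893554688, 224.4815673828125), (79.84806060791016, 39.66420364379883), 79.87995910644531), np.float64(0.036116048564057174))
[ 229  102   55  101 4872] (((500.6392517089844, 243.47787475585938), (80.27056121826172, 39.51260757446289), 79.69135284423828), np.float64(0.036341944737027176))
(((554.33154296875, 234.01611328125), (80.17223358154297, 149.00924682617188), 80.0821762084961), np.float64(0.03623308013103105))
(270, 150) [0.5119 0.2443 0.0376]
(380, 150) [0.6002 0.2275 0.0371]
(235, 150) [0.4846 0.2499 0.0416]
(412, 150) [0.6249 0.2234 0.0424]
(325, 150) [0.5561 0.2333 0.0066]
(325, 250) [ 5.387e-01  1.379e-01 -5.000e-04]
(325, 90) [ 0.624  -0.2157  0.0072]
(290, 100) [ 0.5906 -0.2212  0.0067]
(325, 200) [ 0.6145 -0.3106  0.0489]
(308, 150) [ 0.6025 -0.2689  0.0042]
(340, 150) [ 0.6336 -0.2719  0.0045]
(380, 170) [ 0.6723 -0.2959 -0.0014]
```

View pics/cr1.png

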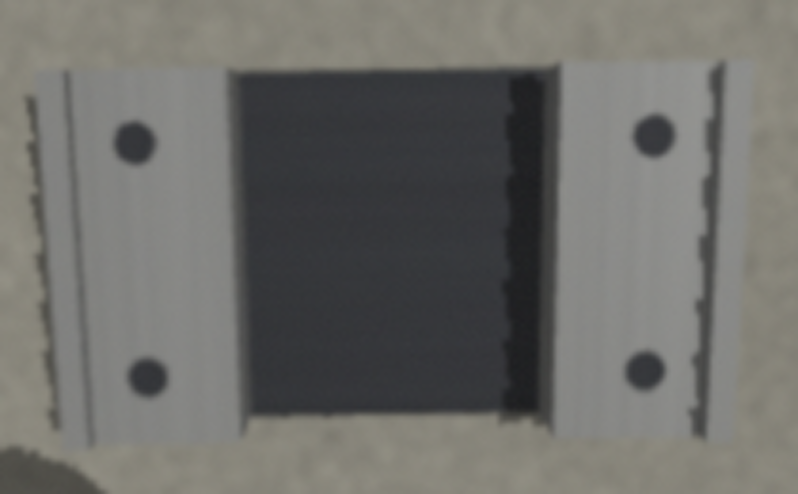

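View pics/cr2.png

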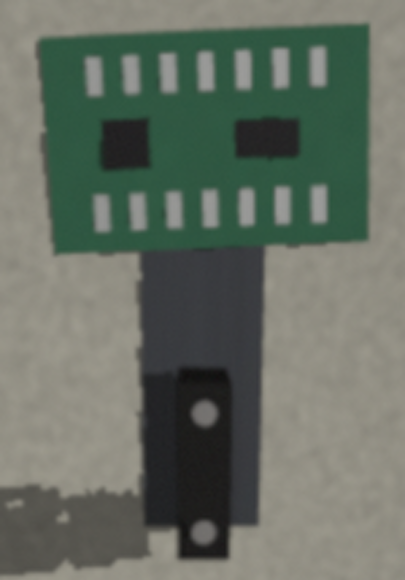

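```bash
cat >> h.py <<'E'
def paddle_view(tag):
    im,d,c=load(tag); P=cloud(d,c); Z=P[...,2]
    hsv=cv2.cvtColor(im,cv2.COLOR_RGB2HSV)
    return im,d,c,P,hsv
def board_rect(im,P,roi):
    hsv=cv2.cvtColor(im,cv2.COLOR_RGB2HSV)
    g=(hsv[...,0]>55)&(hsv[...,0]<95)&(hsv[...,1]>80)
    m=np.zeros_like(g); m[roi[1]:roi[3],roi[0]:roi[2]]=1
    g=(g&m).astype(np.uint8); g=cv2.morphologyEx(g,cv2.MORPH_CLOSE,np.ones((15,15)))
    n,l,s,_=cv2.connectedComponentsWithStats(g); i=1+np.argmax(s[1:,4])
    return rect(l==i,P), l==i
E
python3 - 2>/dev/null <<'E'
from h import *
im,d,c=load('w_pad'); P=cloud(d,c); Z=P[...,2]
print(board_rect(im,P,(250,20,400,130))[0])
m=np.zeros(Z.shape,bool); m[155:240,300:350]=1
print('grip',rect(m&(Z>.04)&(Z<.06),P))
# blade: dark pixels (not bench), z<0.01
g=im.max(2)<75
m[:]=0; m[122:222,298:352]=1
b=(m&g&(Z<.012)).astype(np.uint8); b=cv2.morphologyEx(b,cv2.MORPH_OPEN,np.ones((3,3)))
print('blade',rect(b>0,P), b.sum())
ys,xs=np.where(b>0); 
# side edges per row at z=0.004 
L=[];R_=[]
for r in range(125,160):
    q=xs[ys==r]; L.append(atz(c,[(q.min()-.5,r)],.004)[0]); R_.append(atz(c,[(q.max()+.5,r)],.004)[0])
for E in (L,R_):
    E=np.array(E); v=cv2.fitLine(E[:,:2].astype(np.float32),cv2.DIST_HUBER,0,.001,.001).ravel(); print(np.degrees(np.arctan2(v[1],v[0])),v[2:])
L=np.array(L);R_=np.array(R_); print(np.linalg.norm((L-R_)[:,:2],axis=1).mean(), ((L+R_)/2)[[0,-1]])
E
```

```text
(((626.2703247070312, -204.6840362548828), (69.21275329589844, 108.8743896484375), 86.84196472167969), np.float64(0.008189233831185944))
grip (((614.58935546875, -309.7713623046875), (59.74684524536133, 17.930850982666016), 84.34162139892578), np.float64(0.04981889248504073))
blade (((615.853515625, -292.00445556640625), (96.60304260253906, 43.456729888916016), 83.66744232177734), np.float64(0.004011908173248979)) 3002
84.118355 [ 0.59788406 -0.26087326]
83.38693 [ 0.6400201 -0.2659524]
0.04272956248841671 [[ 0.62070416 -0.24702099  0.004     ]
 [ 0.61724972 -0.27907845  0.004     ]]
```

```bash
python3 - 2>/dev/null <<'E'
from h import *
y=np.radians(84.0); px=np.array([np.cos(y),np.sin(y)])
t=np.array([.6146,-.3098])+0.008*px
movep([*t,.12],rpy(y,True))
print(move_l([*t,.012],feed=.08,max_force=15))
print(observe()['eef_pos'],observe()['ft_force'])
gripper_to(0.0,80); hold(.2)
o=observe(); print(o['opening'],o['ft_force'],o['eef_pos'],o['time_s'])
snap('wrist','w_gr')
print(move_l([*t,.052],feed=.04)); hold(.3)
o=observe(); print(o['opening'],o['ft_force'],o['torque'],o['eef_pos'],o['time_s'])
snap('wrist','w_up'); snap('scene','s_up')
E
```

```text
False
[ 0.61593512 -0.30217665  0.01282418] [0.13676694 0.56295788 0.67400855]
0.017123754488110626 [ 1.62652819 -0.11305556  1.37112318] [ 0.61571429 -0.30203808  0.0122855 ] 7.4667
False
0.017234568606124195 [ 0.42848869 -0.71112405 -2.23344768] [-0.08639082 -0.02404446 -0.0218368 ] [ 0.61531761 -0.3017639   0.05175069] 8.9667
```

View pics/w_up.png

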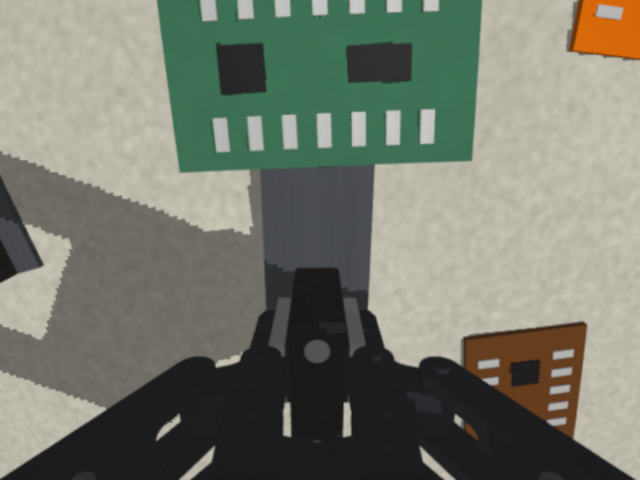

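View pics/s_up.png

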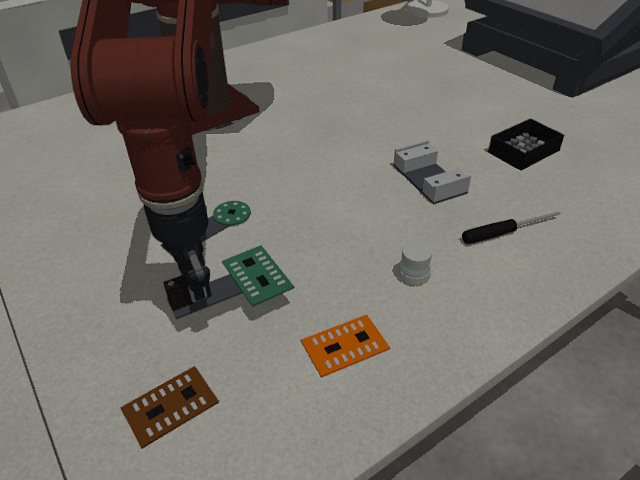

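```bash
cat >> h.py <<'E'
def plane(P,m):
    q=P[m]; q=q[~np.isnan(q).any(1)]; c=np.median(q,0)
    for _ in range(3):
        A=np.c_[q[:,:2]-c[:2],np.ones(len(q))]; s=np.linalg.lstsq(A,q[:,2],rcond=None)[0]
        r=q[:,2]-A@s; k=abs(r)<2*r.std()+1e-4; q=q[k]
    return s,c,r.std()
E
python3 - 2>/dev/null <<'E'
from h import *
y=np.radians(84.0); px=np.array([np.cos(y),np.sin(y)]); py=np.array([-px[1],px[0]])
for tag,roi in (('w_gr',(150,0,500,170)),('w_up',(140,0,500,180))):
    im,d,c=load(tag); P=cloud(d,c); r,m=board_rect(im,P,roi); print(tag,r)
    hsv=cv2.cvtColor(im,cv2.COLOR_RGB2HSV); g=(hsv[...,0]>55)&(hsv[...,0]<95)&(hsv[...,1]>80)&m
    s,cc,sd=plane(P,g); print('board slope deg x,y',np.degrees([s[:2]@px,s[:2]@py]),cc,sd)
    m2=np.zeros(m.shape,bool); m2[185:260,272:360]=1
    s,cc,sd=plane(P,m2); print('blade',np.degrees([s[:2]@px,s[:2]@py]),cc,sd)
    # near corners of board
E
```

```text
w_gr (((626.0077514648438, -212.08529663085938), (57.85590362548828, 111.76751708984375), 83.99268341064453), np.float64(0.008083790532997265))
board slope deg x,y [0.04166288 0.11662292] [ 0.62536811 -0.21065656  0.00808347] 0.0005878742316374496
blade [0.18285229 0.14028819] [ 0.61868008 -0.26189734  0.00400493] 0.0005272892351012817
w_up (((625.7628784179688, -211.26783752441406), (58.484703063964844, 111.13934326171875), 84.89680480957031), np.float64(0.04752612795797942))
board slope deg x,y [0.02324309 0.15531154] [ 0.62487633 -0.21045862  0.04752504] 0.000586037085327485
blade [0.15785364 0.21092756] [ 0.61832471 -0.26167028  0.04344568] 0.0005362219370464482
```

```bash
cat >> h.py <<'E'
def board_edges(im,c,roi,z,minv=4):
    """near edge + side edges lines at plane z -> yaw (deg, of board x), near-edge mid point"""
    hsv=cv2.cvtColor(im,cv2.COLOR_RGB2HSV)
    g=(hsv[...,0]>55)&(hsv[...,0]<95)&(hsv[...,1]>80)
    k=np.zeros_like(g); k[roi[1]:roi[3],roi[0]:roi[2]]=1
    g=(g&k).astype(np.uint8); g=cv2.morphologyEx(g,cv2.MORPH_CLOSE,np.ones((41,41))) if False else g
    n,l,s,_=cv2.connectedComponentsWithStats(g); g=(l==1+np.argmax(s[1:,4]))
    ys,xs=np.where(g); vmax=ys.max()
    def fit(uv):
        q=atz(c,uv,z)[:,:2]; return q,cv2.fitLine((q*1000).astype(np.float32),cv2.DIST_HUBER,0,.01,.001).ravel()
    near=[];L=[];R=[]
    x0,x1=xs.min(),xs.max()
    for u in range(x0+30,x1-30):
        q=ys[xs==u]
        if len(q): near.append((u,q.max()+.5))
    for v in range(max(ys.min(),minv),vmax-15):
        q=xs[ys==v]; L.append((q.min()-.5,v)); R.append((q.max()+.5,v))
    out=[fit(a)[1] for a in (near,L,R)]
    ang=[np.degrees(np.arctan2(o[1],o[0])) for o in out]
    def inter(a,b):
        A=np.c_[a[:2],-b[:2]]; t=np.linalg.solve(A,b[2:]-a[2:]); return a[2:]+t[0]*a[:2]
    cl,cr=inter(out[0],out[1]),inter(out[0],out[2])
    return ang,cl,cr,np.linalg.norm(cl-cr)
E
python3 - 2>/dev/null <<'E'
from h import *
im,d,c=load('w_up'); print(board_edges(im,c,(140,0,500,180),.0475))
im,d,c=load('w_pad'); print(board_edges(im,c,(250,20,400,130),.008,45))
E
```

```text
([np.float32(-3.533468), np.float32(86.5038), np.float32(86.35674)], array([ 569.6846 , -235.78424], dtype=float32), array([ 678.61176, -242.51038], dtype=float32), np.float32(109.13466))
([np.float32(-2.739282), np.float32(86.60095), np.float32(87.0396)], array([ 569.98126, -236.54448], dtype=float32), array([ 678.8478 , -241.75331], dtype=float32), np.float32(108.99105))
```

```bash
python3 - 2>/dev/null <<'E'
from h import *
def tcp(yd): 
    y=np.radians(yd); px=np.array([np.cos(y),np.sin(y)]); py=np.array([-px[1],px[0]])
    return np.array([.5543,.2340])-0.0982*px+.0007*py
yd=79.9-2.45
print(move_l([*observe()['eef_pos'][:2],.10],feed=.08))
t=tcp(yd); print(t)
print(move_l([*t,.10],feed=.10,rotation=rpy(np.radians(yd),True)))
hold(.3)
o=observe(); print(o['opening'],o['eef_pos'],o['tcp_rot'],o['time_s'])
snap('wrist','w_hov'); snap('top','t_hov'); snap('scene','s_hov')
E
python3 - 2>/dev/null <<'E'
from h import *
im,d,c=load('w_hov'); P=cloud(d,c)
print(board_edges(im,c,(140,0,500,180),.096))
im,d,c=load('t_hov'); cv2.imwrite('pics/cr3.png',cv2.resize(im[200:320,120:260],None,fx=4,fy=4,interpolation=2)[:,:,::-1])
E
```

```text
False
[0.5322787  0.13829842]
False
0.017319023924191806 [0.53226537 0.13826373 0.09998565] [-1.00764456  1.57075782 -2.79753267] 14.7417
([np.float32(-10.094167), np.float32(79.92618), np.float32(79.83129)], array([494.37094, 208.98314], dtype=float32), array([601.6521 , 189.88472], dtype=float32), np.float32(108.96787))
```

View pics/w_hov.png

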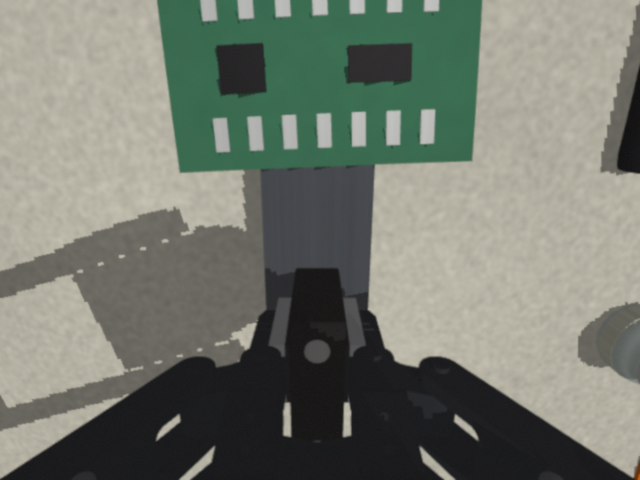

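View pics/cr3.png

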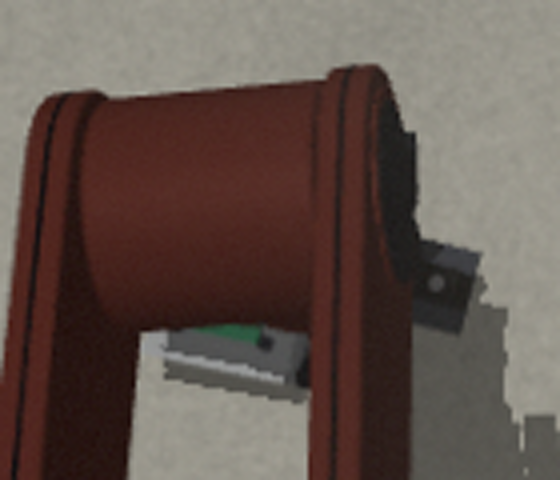

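View pics/s_hov.png

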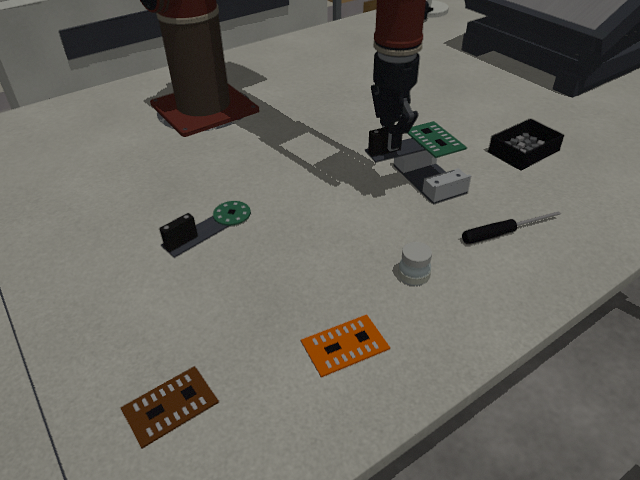

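```bash
python3 - 2>/dev/null <<'E'
from h import *
im,d,c=load('scene0'); P=cloud(d,c); Z=P[...,2]
m=np.zeros(Z.shape,bool); m[135:210,385:480]=1
m1=m&(Z>.031)&(Z<.05); print('rails',rect(m1,P))
n,l,s,_=cv2.connectedComponentsWithStats(m1.astype(np.uint8))
for i in range(1,n):
    if s[i,4]>60: print(rect(l==i,P))
im,d,c=load('s_hov'); P=cloud(d,c); print('board',board_rect(im,P,(395,115,475,162))[0])
E
```

```text
rails (((557.0945434570312, 232.1977081298828), (83.44678497314453, 154.6693878173828), 80.25526428222656), np.float64(0.0362012291530327))
(((503.2083435058594, 241.07359313964844), (82.20881652832031, 44.64020538330078), 79.27090454101562), np.float64(0.036312402297769))
(((611.3856811523438, 222.87794494628906), (82.46469116210938, 43.22484588623047), 78.16458129882812), np.float64(0.036167238111504296))
board (((507.5927429199219, 268.8202819824219), (130.36146545410156, 340.9970397949219), 45.67119216918945), np.float64(0.09607369883899552))
```

```bash
python3 - 2>/dev/null <<'E'
from h import *
im,d,c=load('s_hov'); P=cloud(d,c); Z=P[...,2]
r,m=board_rect(im,P,(395,115,475,162)); m=m&(Z>.091)&(Z<.102); print(rect(m,P),plane(P,m)[0])
E
```

```text
(((557.7738037109375, 231.1748504638672), (74.06599426269531, 113.30081176757812), 81.13092803955078), np.float64(0.09590495079335076)) [-0.00207928 -0.0017473   0.09590257]
```

```bash
python3 - 2>/dev/null <<'E'
from h import *
t=observe()['eef_pos'][:2]; t=[.5323,.1383]
print(move_l([*t,.055],feed=.06,max_force=8))
print(move_l([*t,.027],feed=.025,max_force=8)); hold(.2)
o=observe(); print(o['opening'],o['eef_pos'],o['ft_force'],o['time_s'])
snap('wrist','w_low'); snap('scene','s_low')
im,d,c=load('w_low'); print(board_edges(im,c,(140,0,500,300),.040))
cv2.imwrite('pics/cr4.png',cv2.resize(load('s_low')[0][100:220,350:490],None,fx=4,fy=4,interpolation=2)[:,:,::-1])
E
```

```text
False
False
0.01682755532636678 [0.53244309 0.13831314 0.02719057] [ 0.05084276  0.60862427 -2.32416935] 17.2583
([np.float32(-10.127108), np.float32(79.58567), np.float32(80.89636)], array([494.14566, 208.94476], dtype=float32), array([602.3996 , 189.60896], dtype=float32), np.float32(109.96722))
```

View pics/w_low.png

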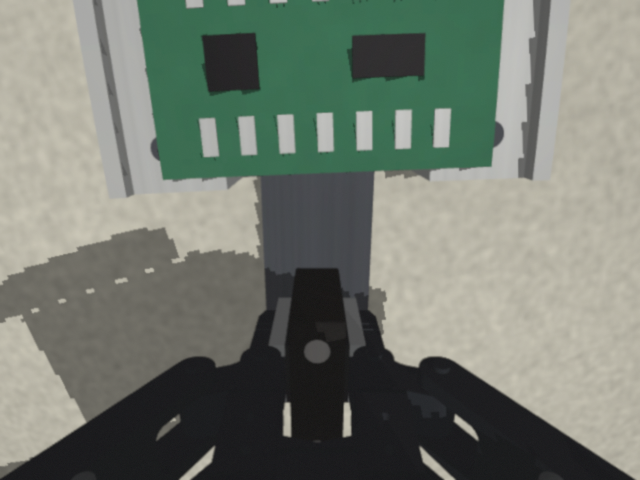

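View pics/cr4.png

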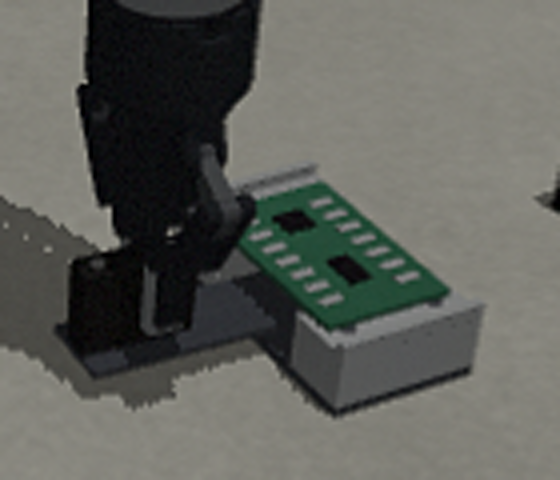

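```bash
python3 - 2>/dev/null <<'E'
from h import *
im,d,c=load('w_low'); P=cloud(d,c); Z=P[...,2]
y=np.radians(79.9); px=np.array([np.cos(y),np.sin(y)]); py=np.array([-px[1],px[0]])
for o in [np.array([.5543,.2340])]:
    Q=np.dstack([(P[...,:2]-o)@px,(P[...,:2]-o)@py,Z])*1000
hsv=cv2.cvtColor(im,cv2.COLOR_RGB2HSV); g=(hsv[...,0]>55)&(hsv[...,0]<95)&(hsv[...,1]>80)
g[200:]=0
s,cc,sd=plane(P,g); print('slope',np.degrees([s[:2]@px,s[:2]@py]),cc[2])
for v in range(20,185,20):
    h=np.where((Z[v]>.03)&(Z[v]<.06))[0]; b=np.where(g[v])[0]
    if len(h) and len(b): print(v,'rails y',Q[v,h.max(),1],Q[v,h.min(),1],'mid',(Q[v,h.max(),1]+Q[v,h.min(),1])/2,'board y',Q[v,b.max(),1],Q[v,b.min(),1],'mid',(Q[v,b.max(),1]+Q[v,b.min(),1])/2)
for u in (125,145,170,180,200,215,240,380,420,440,470,490,510,540):
    h=np.where((Z[:230,u]>.03)&(Z[:230,u]<.06))[0]; b=np.where(g[:230,u])[0]
    print(u,'rails x',Q[h.max(),u].round(1) if len(h) else None,'board',Q[b.max(),u].round(1) if len(b) else None)
E
```

```text
slope [0.04219755 0.1181295 ] 0.04007649497621371
20 rails y -74.07107970434348 73.39740806075864 mid -0.33683582179241967 board y -54.73658059920419 54.04397915432576 mid -0.3463007224392136
40 rails y -75.03271566429844 73.3471970204199 mid -0.8427593219392691 board y -54.44452306978372 54.145766946675124 mid -0.1493780615542981
60 rails y -74.47469404418464 73.68478907921332 mid -0.39495248248566384 board y -54.788991481565716 54.01501502460442 mid -0.3869882284806465
80 rails y -75.04008069357994 72.85631498484516 mid -1.091882854367391 board y -54.96741795653936 54.10251656325825 mid -0.43245069664055436
100 rails y -74.43955877698527 73.49055940573234 mid -0.47449968562646205 board y -54.417239997670684 54.217157190085025 mid -0.10004140379282944
120 rails y -74.25871862104454 72.95267028690427 mid -0.6530241670701358 board y -54.44426648796418 54.947637492016845 mid 0.25168550202633355
140 rails y -74.6720177159004 73.32242701143261 mid -0.6747953522338932 board y -55.17277386370674 54.562477895923216 mid -0.3051479838917608
160 rails y -74.31450441591572 73.40733765508436 mid
[... 153 characters left out ...]
4  63.5  35.9] board [ 3.4 54.7 39.8]
170 rails x [-40.4  54.4  36.3] board [-35.   52.3  39.8]
180 rails x [-40.4  50.7  36.9] board [-35.2  48.9  39.8]
200 rails x [-40.4  43.7  36.6] board [-34.9  42.2  39.5]
215 rails x [-39.8  38.2  37.4] board [-35.   36.9  40.1]
240 rails x [-35.2  28.7  39.4] board [-35.2  28.7  39.4]
380 rails x [-34.9 -17.8  40.6] board [-34.9 -17.8  40.6]
420 rails x [-35.4 -31.1  40.7] board [-35. -31.  41.]
440 rails x [-40.1 -39.4  35.8] board [-35.1 -38.1  39.3]
470 rails x [-39.9 -49.4  37. ] board [-35.  -47.9  40. ]
490 rails x [-39.9 -56.7  36.1] board [-34.9 -54.5  40.4]
510 rails x [-39.9 -63.9  35.8] board None
540 rails x [-39.9 -71.4  41.6] board None
```

```bash
python3 - 2>/dev/null <<'E'
from h import *
y=np.radians(79.9); px=np.array([np.cos(y),np.sin(y)])
a=np.array([.5323,.1383]); t=a-.16*px
print(move_l([*(a-.03*px),.027],feed=.03,max_force=8))
print(move_l([*t,.027],feed=.06,max_force=8))
print(move_l([*t,.0145],feed=.03,max_force=10)); 
print(move_l([*t,.0105],feed=.01,max_force=5)); hold(.2)
o=observe(); print(o['opening'],o['eef_pos'],o['ft_force'],o['time_s'])
snap('wrist','w_lay'); snap('scene','s_lay')
E
```

```text
False
False
False
True
0.01707008271858339 [ 0.50470909 -0.01932645  0.01222547] [0.801114   0.49637832 5.85364253] 21.925
```

View pics/w_lay.png

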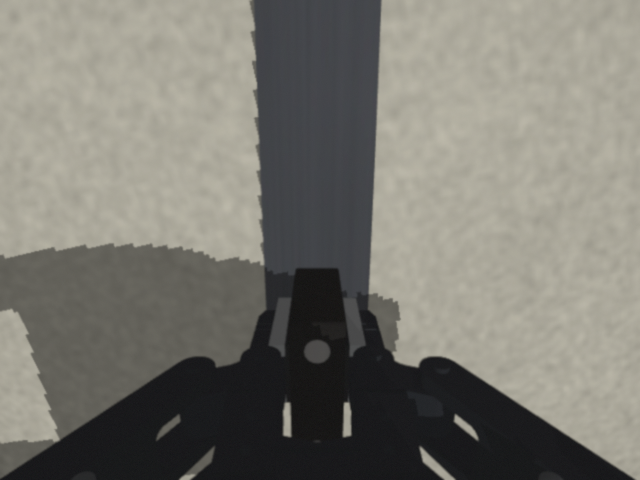

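View pics/s_lay.png

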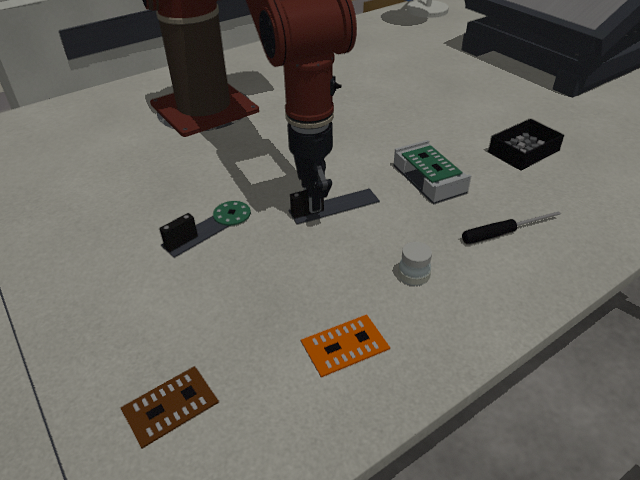

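```bash
python3 - 2>/dev/null <<'E'
from h import *
gripper_to(.06); hold(.2)
p=observe()['eef_pos']
print(move_l([p[0],p[1],.09],feed=.05)); print(move_l([p[0],p[1],.25],feed=.15))
y=1.394; px=np.array([np.cos(y),np.sin(y)])
movep([*(np.array([.5543,.234])-0.05*px),.22],rpy(y,True)); hold(.3)
o=observe(); print(o['opening'],o['ft_force'],o['time_s'])
snap('wrist','w_end'); 
im,d,c=load('w_end'); P=cloud(d,c); Z=P[...,2]
r,m=board_rect(im,P,(220,85,430,215)); print(r)
hsv=cv2.cvtColor(im,cv2.COLOR_RGB2HSV); g=(hsv[...,0]>55)&(hsv[...,0]<95)&(hsv[...,1]>80)&m
print(np.degrees(plane(P,g)[0][:2]))
k=np.zeros(Z.shape,bool); k[85:215,215:435]=1; print(rect(k&(Z>.028)&(Z<.06),P))
movep([.4,.45,.3],rpy(y,True)); hold(.2); snap('top','t_end'); snap('scene','s_end')
im,d,c=load('s_end'); P=cloud(d,c); Z=P[...,2]
k=(im.max(2)<75); kk=np.zeros_like(k); kk[180:225,315:385]=1
print('blade',plane(P,k&kk&(Z<.02)), observe()['time_s'])
E
```

```text
False
False
0.06012445971292913 [ 0.58776277  0.49078669 -0.57482467] 26.8083
(((553.6275024414062, 234.0792236328125), (69.27693939208984, 110.90747833251953), 79.8194808959961), np.float64(0.04013181559006784))
[-0.06891533  0.20804665]
(((554.6198120117188, 233.99252319335938), (80.05091094970703, 148.5939178466797), 79.9916763305664), np.float64(0.039962877297920835))
blade (array([ 0.00364412, -0.00316724,  0.00400652]), array([0.52367968, 0.04600851, 0.00407725]), np.float64(0.0011147066233192788)) 28.35
```

View pics/w_end.png

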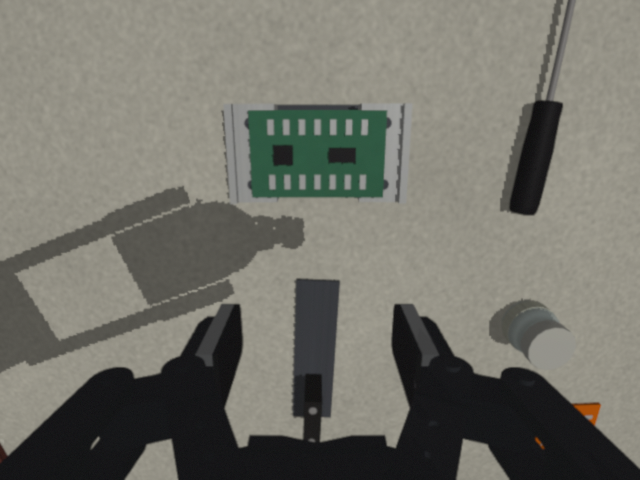

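View pics/t_end.png

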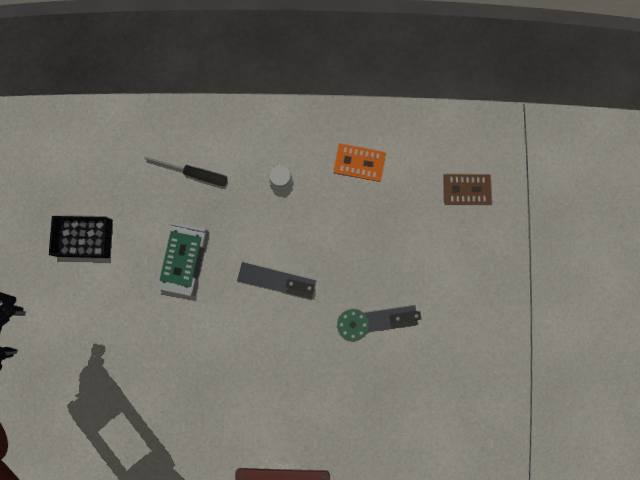

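View pics/s_end.png

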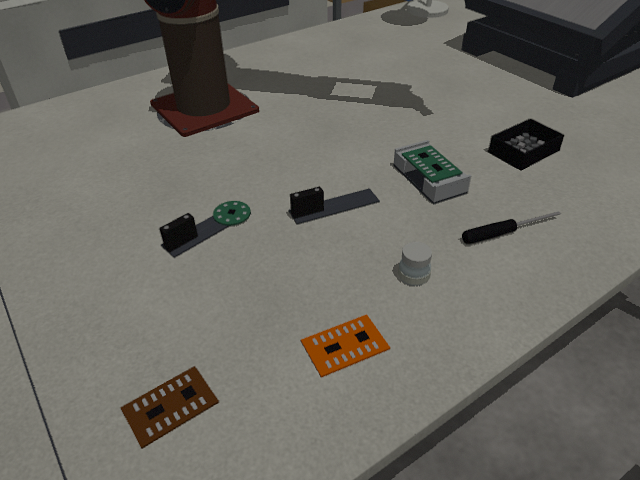

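All is in place: the board lies flat and square on the rails at about (180,260) in the top view. The paddle lies free on the bench at (278,281), and the round board at (352,325) has not moved.

```bash
python3 -c "
from plant import *
print(job_done())"
```

```text
the job is handed in; nothing more can be done
None
```

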